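# Open the blue vacuum line: tab-lock valve dial

## Task

Open the blue vacuum line for the next sample run: on the blue valve dial squeeze the two white release tabs together, turn the dial clockwise by about 60 degrees from the red dot until its white pointer stands at the green dot, then let go so that the tabs spring back out and lock it there. Leave the yellow and the grey dial locked at their red dots.

Things in the scene. Friction and masses are not known exactly. Their poses are not given: they have to be found in the camera images.
- blue_grip (a point): Pinch point of the blue dial: on its upright turning axis, 70 mm above the bench, midway between its two white tabs; turns with the dial. y axis: level, from tab to tab (squeeze along it); x along the blue grip bar (46 mm long, 18 mm thick, top 82 mm above the bench), white pointer on its -x side; z up. Below: blue skirt, 58 mm across, and notched dark collar, 88 mm across, tops 42 mm above the bench.
- blue_tab_a (a joint): How far the tab on the +y side of blue_grip is pushed in (m, 0 to 0.012): white upright plate, 26 mm wide, 46 to 86 mm above the bench. Released, the tabs' outer faces are 56 mm apart; fully in, 32 mm. Each has its own spring, 3 N at first, 7.5 N fully in. An orange catch under each tab blocks the dial until that tab is in by over 4 mm; keep both in while turning.
- blue_tab_b (a joint): How far the other tab, on the -y side of blue_grip, is pushed in (m, 0 to 0.012); like the first. Both come back out by themselves when let go with the dial at the red dot or at the green one.
- blue_dial (a joint): Turn of the blue dial (rad), -0.1 to 1.19, growing clockwise seen from above. Locked at the red dot: about 0, with 0.1 of play either way. Green dot: 1.05; from 0.87 to the hard stop at 1.19 the catches find their wide second notches. Turning takes about 0.05 N m. The collar with the dots is on a fixed white base, 110 mm square, 26 mm high, with two hose nipples on one side.
- yellow_dial (a joint): Turn of the yellow dial (rad, growing clockwise from above), on a like valve 0.2 m or more from the blue one: about 0 (up to 0.1 of play either way) while locked at its red dot.
- grey_dial (a joint): Turn of the grey dial (rad, growing clockwise from above), on a like valve 0.2 m or more from the blue one: about 0 (up to 0.1 of play either way) while locked at its red dot.

How it is judged:
By the outcome, as a careful person would: the job done as asked, in the order asked, and still so for the second after the job is handed in, with the robot touching nothing.
It also fails if it takes over 32 s, if anything falls off the work surface, if the arm or the gripper's body presses on something with over 40 N, if the wrist force passes 120 N, or if a joint passes its speed limit or range.

## Robot

A 6-joint arm with a two-finger parallel gripper is mounted at the origin on the work surface. World frame = base frame: x ahead of the robot, y to its left, z up, the work surface at z = 0. Lengths are in m, angles in degrees, forces in N, time in s.
With the tool pointing down it reaches from about 0.375 to 0.9 m from the base axis. Payload 3.1 kg.
Tool frame: the origin (TCP) lies between the finger pads; the fingertips stand 11 mm ahead of it and the grasp point (between the pads) lies 8 mm behind it; z points along the fingers, y is the direction in which the jaws open and shut (so a half turn about z gives the same grasp; the last joint's range is limited). The gripper opens to 87 mm and grips with 3 to 60 N. Pads are 19 mm wide; open, the fingers measure 117 mm over their backs; the gripper's body (75 mm by 190 mm) begins 51 mm behind the grasp point.
Start: joints at [55.319, 30.224, 82.088, -0, 67.689, -10.227], TCP at [0.259, 0.569, 0.234] pointing down, gripper open.
Joint ranges: [-176.69, 176.69], [-43.24, 126.21], [12.49, 139.97], [-82, 262], [0, 151.66], [-163.58, 163.58]. Speed limits (degrees/s): [159.86, 159.86, 180, 180, 180, 180].

## Interface

Orientations are given as a 3x3 rotation matrix whose columns are the frame's x, y, z axes.
In Python, from rig import bot, vision gives the robot as it stands. The module is installed in compiled form; this text tells all that it offers.
- The arm moves only by the tool jog_arm, never from a script. Its argument "rows" is a list of rows, each an object with "dp": the shift along the tool's x, y, z in mm, a list of three; "turn": the turn, a rotation vector about the tool's x, y, z in degrees, a list of three; "grip": the opening, from 0 (shut) to 1 (fully open). A call has 1 to 10 rows; each row is the pose to reach, as a shift and turn from the pose commanded when the call began, along the tool's axes at that moment; what a row does not reach only later rows make up. A row lasts 1/10 s, in which the tool goes at most 50 mm and 8.59 degrees, less where a joint would pass 70% of its speed; a pose out of reach is approached as far as the arm can. A call with a gripper value outside its range is refused whole. The fingers move at their own pace and stop on an object; the grip force is fixed at half the most. Time passes only in rows, so rows that repeat a pose let the fingers close. It gives the time, the measured TCP pose, the force and the opening at its end, in the units of the state.
- bot.read_state(): the state, without advancing time (a new reading comes with each control period).
- vision.capture(name): name is "side" or "top" or "wrist"; returns (picture, depth): 420x560x3 uint8, red, green, blue; 420x560 float32, m along the optical axis (not along the pixel's ray), 0 where there is no reading.
- vision.camera_info(name): a dict with "vertical_fov" (degrees; the focal length in pixels is half the picture's height over the tangent of half this angle, whatever the lens; pixels are square), "cx", "cy" (the principal point, pixels), "position" and "rotation" of the camera in the world. Camera axes: x right, y down, z forward; pixel columns grow to the right and rows downward; lengths in m; the calibration is good to about 2 mm. A picture is of the moment at which its call begins: read the wrist's pose just before it. camera_info takes no time and is no camera call; for the wrist camera it gives the pose at the moment of the call.
- bot.hand_in(): hands the job in, once; it reports no verdict.
The state is a dict: "time_s": time; "joint_positions": joint angles; "qvel": joint speeds; "tau": joint torques, N m; "position": TCP position; "tcp_rot": TCP orientation; "force": force on the tool from outside, world axes, zero at the start; "moment": the same for the moment, N m; "opening": opening from 0.0 (shut) to 1.0 (fully open).
Only numpy, scipy, OpenCV 4.12 (cv2) and the standard library are available. Lean on these libraries where they do the work, as an engineer would, in place of code of your own. Each camera call takes 0.05 s, during which the arm holds its last target.

## Working session

There is one attempt and no reset: what is moved stays moved. The work goes in short steps, Python scripts to look and compute and a tool call to move; the robot and the scene stay as the last step left them, time stands still between calls to the robot, and variables do not carry over. Pictures are saved under pics/ and viewed, and the job is handed in when it is done.

Besides the shell and the picture viewer there is one more tool, called after "Emit:" as name(argument=value, ...) on one line, values as JSON. jog_arm: Moves the arm, as the interface text tells. Its arguments: {"type":"object","properties":{"rows":{"type":"array"}},"required":["rows"]}

```bash
mkdir -p pics; python3 - <<'E'
from rig import bot, vision
import cv2,numpy as np
s=bot.read_state();print(s['time_s'],s['position'],s['tcp_rot'],s['opening'],s['force'])
for n in ['top','side']:
    i=vision.camera_info(n);print(n,i)
    p,d=vision.capture(n)
    np.savez(''+n+'0.npz',p=p,d=d)
    cv2.imwrite(f'pics/{n}0.png',p[:,:,::-1])
E
```

```text
0.0 [0.25830992 0.56835358 0.2325779 ] [[-9.10285348e-01  4.13979606e-01 -1.21307493e-03]
 [ 4.13981211e-01  9.10283732e-01 -1.75628744e-03]
 [ 3.77175192e-04 -2.10091295e-03 -9.99997722e-01]] 1.001154702013322 [ 0.52944849 -0.28872199  0.6929843 ]
top {'vertical_fov': 57.94108810309086, 'cx': 281.2369192853614, 'cy': 206.67493435328717, 'position': array([0.40971803, 0.0101373 , 0.77567522]), 'rotation': array([[-3.17756054e-05, -9.87747069e-01,  1.56063213e-01],
       [-9.99747274e-01,  3.53980790e-03,  2.22004100e-02],
       [-2.24808237e-02, -1.56023066e-01, -9.87497552e-01]])}
side {'vertical_fov': 53.82451552082267, 'cx': 287.22282881068327, 'cy': 218.388494027208, 'position': array([0.36099078, 0.4507956 , 0.66750289]), 'rotation': array([[-0.93888958, -0.26800397,  0.21600977],
       [-0.34418288,  0.7399544 , -0.5779322 ],
       [-0.00494925, -0.61696139, -0.78697786]])}
```

View pics/top0.png

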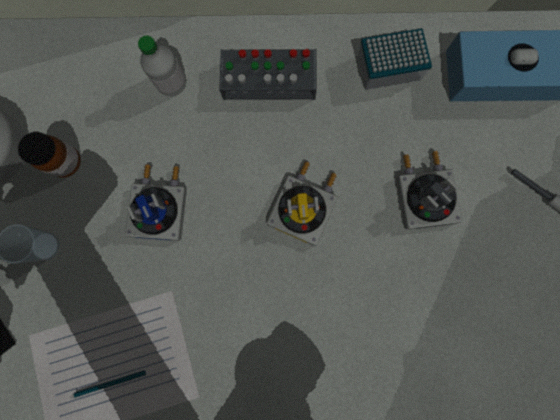

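View pics/side0.png

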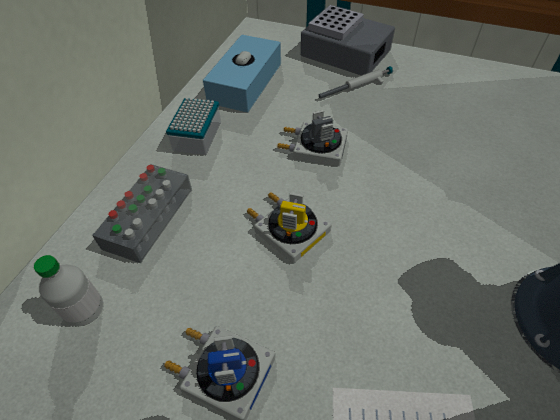

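The top view shows the blue valve at about (153,209), yellow at (302,209) and grey at (432,197). Next I'll zoom in on blue and find its position.

```bash
cat > h.py <<'E'
import numpy as np,cv2
def K(i,H=420):
    return H/2/np.tan(np.radians(i['vertical_fov']/2))
def world(i,d):
    f=K(i);v,u=np.mgrid[0:420,0:560]
    c=np.stack([(u-i['cx'])/f*d,(v-i['cy'])/f*d,d],-1)
    return c@i['rotation'].T+i['position']
E
python3 - <<'E'
from rig import vision
from h import *
for n,(u0,u1,v0,v1) in {'top':(115,195,155,245),'side':(155,285,320,420)}.items():
    z=np.load(n+'0.npz');p,d=z['p'],z['d'];i=vision.camera_info(n)
    W=world(i,d); 
    c=p[v0:v1,u0:u1,::-1];c=cv2.convertScaleAbs(cv2.resize(c,None,fx=6,fy=6,interpolation=2),alpha=1.6) 
    cv2.imwrite(f'pics/{n}0z.png',c[:600,:800])
    w=W[v0:v1,u0:u1].reshape(-1,3);col=p[v0:v1,u0:u1].reshape(-1,3).astype(int)
    print(n,np.histogram(w[:,2],bins=np.arange(0,.1,.005)))
    m=(col[:,2]>1.6*col[:,0])&(col[:,2]>60)&(w[:,2]>.076)
    q=w[m];print('blue top',m.sum(),q.mean(0)); 
    if m.sum()>5:
        r=cv2.minAreaRect((q[:,:2]*1000).astype(np.float32));print(r)
    m=(abs(col.max(1)-col.min(1))<40)&(w[:,2]>.078)&(w[:,2]<.092)
    q=w[m];print('tabs',m.sum(),q.mean(0))
    for a in np.c_[np.argwhere(m)[:,0]%(u1-u0)+u0,np.argwhere(m)[:,0]//(u1-u0)+v0,(q*1000).round()][::3]:print(a)
E
```

```text
top (array([1693,   42,   81,  195,  467,  936,  188,  184,  570,   24,   28,
         41,   53,   30,   55,  105,  237,   69,    0]), array([0.   , 0.005, 0.01 , 0.015, 0.02 , 0.025, 0.03 , 0.035, 0.04 ,
       0.045, 0.05 , 0.055, 0.06 , 0.065, 0.07 , 0.075, 0.08 , 0.085,
       0.09 , 0.095]))
blue top 174 [0.52071723 0.2816289  0.08554519]
((461.5867004394531, 159.77874755859375), (314.7218017578125, 35.8030891418457), 64.39257049560547)
tabs 181 [0.51964017 0.28140386 0.08335425]
[151. 194. 544. 269.  86.]
[154. 194. 544. 264.  84.]
[144. 195. 543. 284.  79.]
[153. 195. 542. 265.  86.]
[139. 196. 541. 294.  79.]
[153. 196. 540. 265.  87.]
[156. 196. 541. 261.  80.]
[154. 197. 537. 262.  88.]
[135. 198. 537. 301.  80.]
[154. 198. 536. 263.  86.]
[157. 198. 537. 259.  80.]
[155. 199. 534. 260.  89.]
[146. 200. 533. 280.  80.]
[156. 200. 532. 259.  86.]
[154. 201. 530. 262.  86.]
[157. 201. 531. 257.  84.]
[155. 202. 528. 260.  86.]
[158. 202. 529. 256.  83.]
[156. 203. 527. 259.  85.]
[159. 203. 527. 255.  80.]
[157. 204. 525. 256.  86.]
[160. 204. 525. 253.  80.]
[157. 205. 523. 
[... 3173 characters left out ...]
232. 372. 500. 303.  84.]
[216. 373. 520. 312.  84.]
[219. 373. 516. 311.  86.]
[222. 373. 512. 309.  85.]
[225. 373. 508. 308.  86.]
[228. 373. 505. 306.  84.]
[231. 373. 501. 304.  83.]
[215. 374. 520. 314.  87.]
[218. 374. 516. 313.  87.]
[221. 374. 513. 311.  85.]
[224. 374. 509. 309.  84.]
[227. 374. 505. 308.  85.]
[230. 374. 502. 306.  83.]
[233. 374. 498. 304.  80.]
[217. 375. 518. 314.  84.]
[220. 375. 514. 313.  85.]
[223. 375. 510. 311.  84.]
[226. 375. 507. 309.  80.]
[229. 375. 503. 307.  79.]
[232. 375. 499. 306.  80.]
[217. 376. 518. 315.  82.]
[220. 376. 514. 313.  80.]
[223. 376. 510. 311.  80.]
[226. 376. 506. 310.  80.]
[217. 377. 517. 316.  81.]
[220. 377. 514. 314.  79.]
```

```bash
sleep 0
```

```text
(no output)
```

View pics/top0z.png

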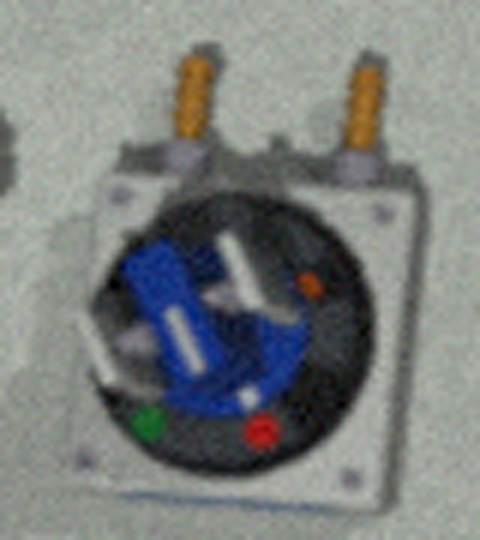

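View pics/side0z.png

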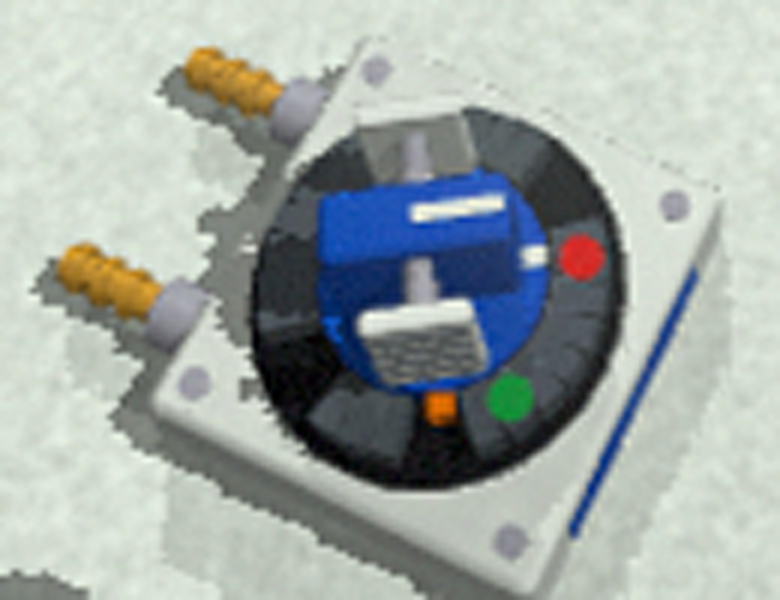

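The zooms show the dial locked at red: the white pointer points to the red dot (side about (244,363)), with green clockwise of it and the tabs on either side of the bar. I'll refine the pose with a fit from both cameras.

```bash
cat > fit.py <<'E'
from h import *
def fit(n,i,p,d,g):
    W=world(i,d).reshape(-1,3);c=p.reshape(-1,3).astype(int)
    r=np.hypot(*(W[:,:2]-g).T)
    m=(r<.036)&(W[:,2]>.0825)&(W[:,2]<.092)&((c.max(1)-c.min(1))<40)&(r>.018)
    q=W[m]; 
    b=(c[:,2]>1.5*c[:,0])&(r<.036)&(W[:,2]>.077)&(W[:,2]<.09)
    Bq=W[b][:,:2]; bc=(cv2.minAreaRect((Bq*1000).astype(np.float32)))
    # split by 2-means
    _,l,cc=cv2.kmeans(q[:,:2].astype(np.float32),2,None,(3,50,1e-6),5,cv2.KMEANS_PP_CENTERS)
    cc=cc[np.argsort(cc[:,1])]
    print(n,'tab centroids',(cc*1000).round(1).tolist(),'mid',(cc.mean(0)*1000).round(1),'dir',np.degrees(np.arctan2(*(cc[1]-cc[0])[::-1])).round(1),np.linalg.norm(cc[1]-cc[0]))
    for k in (0,1): print('  tab rect',cv2.minAreaRect((q[l[:,0]==k][:,:2]*1000).astype(np.float32)))
    print('  bar rect',bc,b.sum())
    # collar: dark annulus at z .042
    m=(r<.06)&(abs(W[:,2]-.042)<.004)
    (x,y),R=cv2.minEnclosingCircle((W[m][:,:2]*1000).astype(np.float32));print('  collar',x,y,R)
E
python3 - <<'E'
from rig import vision
from fit import *
for n in ['top','side']:
    z=np.load(n+'0.npz');fit(n,vision.camera_info(n),z['p'],z['d'],np.array([.521,.285]))
E
```

```text
top tab centroids [[533.0999755859375, 260.79998779296875], [509.20001220703125, 302.5]] mid [521.1 281.7] dir 119.8 0.048069205
  tab rect ((505.3504638671875, 294.72283935546875), (43.45117950439453, 18.14462661743164), 67.37445068359375)
  tab rect ((533.2271728515625, 260.7040100097656), (25.76479721069336, 5.744303226470947), 29.234722137451172)
  bar rect ((521.2698974609375, 283.72088623046875), (45.85519027709961, 19.36568832397461), 28.31373405456543) 204
  collar 522.0205078125 283.1939697265625 44.51129913330078
side tab centroids [[532.7999877929688, 263.6000061035156], [509.5, 307.29998779296875]] mid [521.2 285.5] dir 118.0 0.04947057
  tab rect ((523.433349609375, 264.5320129394531), (17.104034423828125, 42.072959899902344), 83.72367095947266)
  tab rect ((505.61822509765625, 299.2884826660156), (40.78535461425781, 17.325847625732422), 63.25094985961914)
  bar rect ((521.41845703125, 285.921630859375), (46.48185729980469, 31.51854705810547), 2.9299156665802) 359
  collar 522.052734375 285.6146240234375 44.37579345703125
```

```bash
python3 - <<'E'
from rig import vision
from h import *
z=np.load('top0.npz');i=vision.camera_info('top');W=world(i,z['d'])
print((W[0:420:20,0:210:15,2]*1000).round().astype(int))
for u,v in [(35,148),(15,245),(45,245),(150,45),(0,130),(5,340)]:print(u,v,W[v,u])
E
```

```text
[[-554 -558 -561 -564 -557 -557 -564 -566 -566 -567 -571 -563 -572 -574]
 [   0    0   -2    0   -1  776   -4   -4   -1   -1    2    1    0    1]
 [   0   -4    0   -1    1    0    2   -2   -1    1  149    0    0   -2]
 [   0   -1   -1    1    0   -2   -3    0   -2    1  120  109    0    0]
 [   2   -2   -3   -1   -1    2   -1   -1   -2    0   -2   72   38    1]
 [  -1   -2   -3   -4   -1    3   -2   -1    1   -1   -1   -3   -1    1]
 [  68   11   -1    2    0    0    2   -1    0   -1   -3   -2   -2   -3]
 [  74   45  100  100   62   -1    1   -1    0    0   -3   -1    0    0]
 [  64   28  100   93   66   23   -1    0    0   -1    1    0   -1    2]
 [  21   -1    0   -1   -1    0   -1    0   -2    0   12    1   -1    0]
 [   0    2    1   -3    0   -4   -1   -2    1   31   55   39   25    2]
 [  -1   -2   -1    3    0   -1   -2    0    1   33   55   28   24    0]
 [  85   52   14   53    1    1   -2    0   -3   -1    1    1   -2   -1]
 [  -1   74   65    0   -1    0    0    0  776    0   -2  776    1    1]
 [  -2   -1    0   -1   -1   -1    3   -1    1    0    1   -1   -2    1]
 [   1    1    0   -3    0   -1    1   -2    1    3    2    1    0   -1]
 [   4   -2    1    2    0    2    1    1   -1    2    0    0    1   -1]
 [  11   -1    0   -1    1    1    2   -1    1   -1    2    0    0   -1]
 [   0   -2   -2    0    0   -2    2    1    1    2    0    2    0    0]
 [   0   -1    1    0    3    0    2   -1   13    2    2    1    4   -2]
 [  -2   -2   -1    1    0    3   -1    2    0    2    2    2    1    1]]
35 148 [0.62996815 0.48836271 0.09913955]
15 245 [0.45116477 0.54348051 0.0485146 ]
45 245 [0.4508639  0.48182643 0.0524611 ]
150 45 [0.80524424 0.26139462 0.14976993]
0 130 [0.67559587 0.58018418 0.07368171]
5 340 [0.26730687 0.5701835  0.01110902]
```

Emit:
jog_arm(rows=[{"dp": [-357,-150,0],"turn": [0,0,-53.2],"grip": 1},{"dp": [-357,-150,0],"turn": [0,0,-53.2],"grip": 1},{"dp": [-357,-150,0],"turn": [0,0,-53.2],"grip": 1},{"dp": [-357,-150,0],"turn": [0,0,-53.2],"grip": 1},{"dp": [-357,-150,0],"turn": [0,0,-53.2],"grip": 1},{"dp": [-357,-150,0],"turn": [0,0,-53.2],"grip": 1},{"dp": [-357,-150,0],"turn": [0,0,-53.2],"grip": 1},{"dp": [-357,-150,0],"turn": [0,0,-53.2],"grip": 1},{"dp": [-357,-150,0],"turn": [0,0,-53.2],"grip": 1},{"dp": [-357,-150,40],"turn": [0,0,-53.2],"grip": 1}])

```text
time_s: 1.1
position: [0.5273, 0.2843, 0.1978]
tcp_rot: [[-0.879, -0.477, 0.013], [-0.477, 0.879, 0.004], [-0.013, -0.002, -1.0]]
force: [0.7, -0.1, -0.9]
opening: 0.999
```

```bash
cat > look.py <<'E'
import sys
from rig import bot,vision
from fit import *
s=bot.read_state();R=s['tcp_rot'];print(s['time_s'],s['position']*1000,'yawy',np.degrees(np.arctan2(R[1,1],R[0,1])),'z',R[:,2],s['force'],s['opening'])
print('joints',s['joint_positions'])
n=sys.argv[1];i=vision.camera_info(n);p,d=vision.capture(n)
cv2.imwrite('pics/'+sys.argv[2]+'.png',p[:,:,::-1])
if len(sys.argv)>3:
    fit(n,i,p,d,np.array([.5215,.2843]))
E
python3 look.py wrist w1 f
```

```text
1.1 [527.33190705 284.28233156 197.77467186] yawy 118.52164068453109 z [ 0.01261486  0.00407978 -0.99991211] [ 0.65593683 -0.05517883 -0.85245061] 0.9991482806306851
joints [ 1.76493884e+01  3.03593661e+01  8.85736791e+01  4.15725695e-03
  6.03073037e+01 -1.00875198e+02]
wrist tab centroids [[533.5999755859375, 263.8999938964844], [510.8999938964844, 307.0]] mid [522.3 285.5] dir 117.8 0.048795775
  tab rect ((506.21795654296875, 298.9229736328125), (42.79349899291992, 17.430526733398438), 60.853511810302734)
  tab rect ((524.6187744140625, 264.76422119140625), (17.829370498657227, 43.88640594482422), 83.22798156738281)
  bar rect ((522.536865234375, 285.6822509765625), (45.1871223449707, 17.7445068359375), 28.2950382232666) 1057
  collar 523.1649780273438 285.6879577636719 44.1729850769043
```

View pics/w1.png

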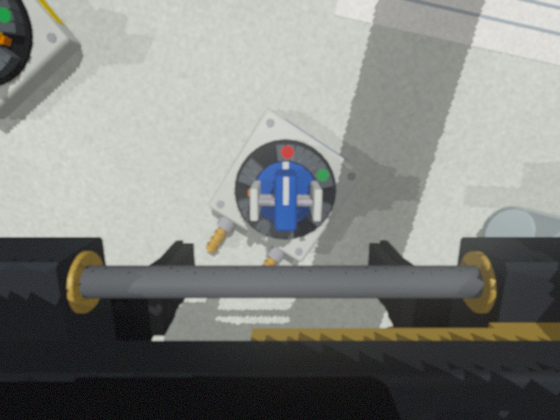

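The wrist picture shows the blue dial at about (287,190), with the tabs left and right, the pointer at red and green to the right. I'll settle and measure again.

Emit:
jog_arm(rows=[{"dp": [0,0,0],"turn": [0,0,0],"grip": 1},{"dp": [0,0,0],"turn": [0,0,0],"grip": 1}])

```text
time_s: 1.35
position: [0.5211, 0.2853, 0.194]
tcp_rot: [[-0.876, -0.482, -0.0], [-0.482, 0.876, -0.0], [0.0, 0.0, -1.0]]
force: [0.6, -0.0, 0.1]
opening: 0.997
```

```bash
python3 look.py wrist w2 f
```

```text
1.35 [521.13266376 285.28857357 193.96109609] yawy 118.80432867450278 z [-4.26299962e-04 -7.18110025e-06 -9.99999909e-01] [ 0.60448063 -0.04738018  0.13704877] 0.9966866231430362
joints [ 1.79263902e+01  3.05584299e+01  8.89255508e+01  8.18482286e-03
  6.05393856e+01 -1.00881968e+02]
wrist tab centroids [[533.9000244140625, 263.6000061035156], [510.70001220703125, 306.8999938964844]] mid [522.3 285.2] dir 118.2 0.049126845
  tab rect ((524.6300659179688, 264.3515625), (17.689531326293945, 42.71788024902344), 85.77713775634766)
  tab rect ((506.5926513671875, 298.9199523925781), (43.40388870239258, 17.602699279785156), 61.31831741333008)
  bar rect ((522.431640625, 285.69720458984375), (45.12895202636719, 17.42514991760254), 28.32212257385254) 1043
  collar 523.2371215820312 285.7963562011719 44.270259857177734
```

Emit:
jog_arm(rows=[{"dp": [-1,-0.5,40],"turn": [0,0,0.3],"grip": 1},{"dp": [-1,-0.5,75],"turn": [0,0,0.3],"grip": 1},{"dp": [-1,-0.5,100],"turn": [0,0,0.3],"grip": 1},{"dp": [-1,-0.5,118],"turn": [0,0,0.3],"grip": 1},{"dp": [-1,-0.5,130],"turn": [0,0,0.3],"grip": 1},{"dp": [-1,-0.5,130],"turn": [0,0,0.3],"grip": 1},{"dp": [-1,-0.5,130],"turn": [0,0,0.3],"grip": 1}])

```text
time_s: 2.1
position: [0.5234, 0.2852, 0.0646]
tcp_rot: [[-0.879, -0.477, 0.002], [-0.477, 0.879, 0.001], [-0.002, -0.0, -1.0]]
force: [0.5, -0.0, 0.1]
opening: 1.002
```

```bash
python3 look.py wrist w3; python3 look.py side s3; python3 -c "
import cv2
a=cv2.imread('pics/s3.png')[300:420,140:300];cv2.imwrite('pics/s3z.png',cv2.resize(a,None,fx=5,fy=5)[:600,:800])"
```

```text
2.1 [523.40450922 285.24683992  64.63458872] yawy 118.47888357292338 z [ 1.89871323e-03  6.09054226e-04 -9.99998012e-01] [ 0.509182   -0.00559536  0.13443236] 1.0015835426177966
joints [ 1.78577599e+01  4.12616430e+01  9.35789229e+01 -2.05605500e-04
  4.50451860e+01 -1.00620999e+02]
2.15 [523.67277202 285.24597835  64.92822909] yawy 118.47248096971339 z [ 2.60541932e-03  8.28910021e-04 -9.99996262e-01] [-0.07853627  1.18367229  0.43983897] 0.9963036995493992
joints [ 1.78498388e+01  4.12361660e+01  9.35693550e+01 -7.78421529e-04
  4.50378274e+01 -1.00622132e+02]
```

View pics/w3.png

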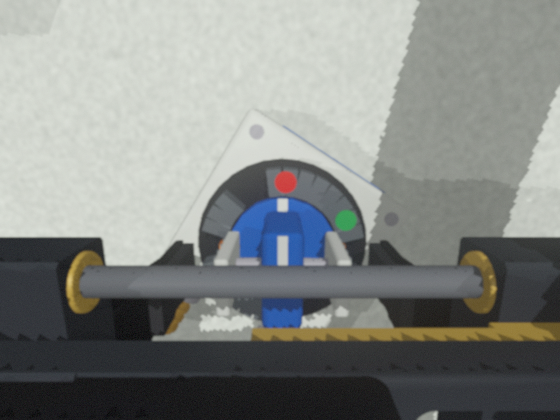

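View pics/s3z.png

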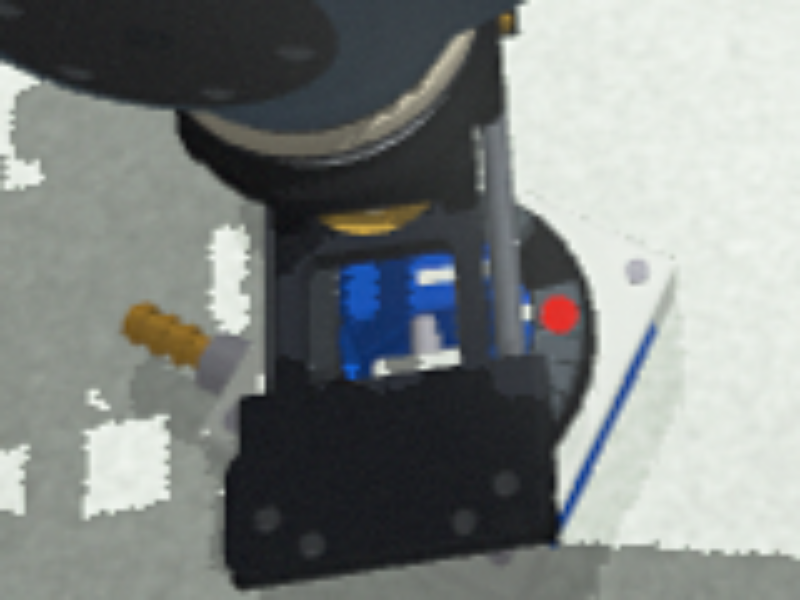

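The fingers straddle both tabs with even gaps (tabs at columns 230 and 340, finger inner faces at about 193 and 369). Closing now.

Emit:
jog_arm(rows=[{"dp": [1,0,0],"turn": [0,0,0],"grip": 0.7},{"dp": [1,0,0],"turn": [0,0,0],"grip": 0.3},{"dp": [1,0,0],"turn": [0,0,0],"grip": 0.3},{"dp": [1,0,0],"turn": [0,0,0],"grip": 0.3},{"dp": [1,0,0],"turn": [0,0,0],"grip": 0.3},{"dp": [1,0,0],"turn": [0,0,0],"grip": 0.3},{"dp": [1,0,0],"turn": [0,0,0],"grip": 0.3},{"dp": [1,0,0],"turn": [0,0,0],"grip": 0.3}])

```text
time_s: 3.0
position: [0.5217, 0.2843, 0.0637]
tcp_rot: [[-0.879, -0.476, -0.0], [-0.476, 0.879, 0.0], [0.0, 0.0, -1.0]]
force: [-3.1, 5.7, 4.6]
opening: 0.365
```

```bash
python3 look.py wrist w4
```

```text
3.0 [521.71792248 284.31540247  63.72140561] yawy 118.42506733494434 z [-2.07273755e-04  3.43581032e-04 -9.99999919e-01] [-3.0866676   5.69817694  4.56770488] 0.3651445148099516
joints [ 1.78101445e+01  4.12761868e+01  9.38017198e+01  3.16828158e-02
  4.49273834e+01 -1.00637356e+02]
```

View pics/w4.png

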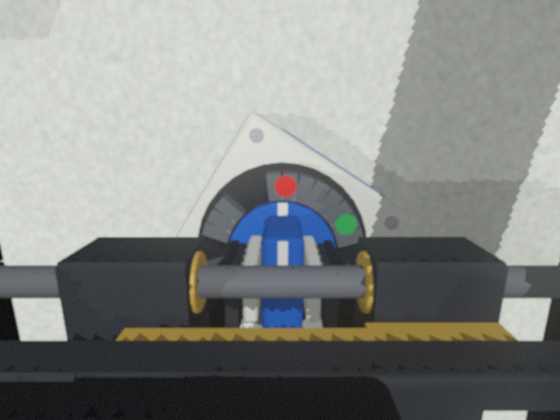

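Opening 0.365 (31.8 mm) means both tabs are fully in. There is a 6 N side load along tool +y, so I'll shift 0.7 mm to relieve it and turn clockwise in the same call.

Emit:
jog_arm(rows=[{"dp": [0,0.7,0],"turn": [0,0,0],"grip": 0.3},{"dp": [0,0.7,0],"turn": [0,0,3],"grip": 0.3},{"dp": [0,0.7,0],"turn": [0,0,8],"grip": 0.3},{"dp": [0,0.7,0],"turn": [0,0,13],"grip": 0.3},{"dp": [0,0.7,0],"turn": [0,0,18],"grip": 0.3},{"dp": [0,0.7,0],"turn": [0,0,22],"grip": 0.3},{"dp": [0,0.7,0],"turn": [0,0,24],"grip": 0.3},{"dp": [0,0.7,0],"turn": [0,0,24],"grip": 0.3}])

```text
time_s: 3.85
position: [0.5214, 0.2852, 0.064]
tcp_rot: [[-0.997, -0.078, 0.0], [-0.078, 0.997, 0.001], [-0.0, 0.001, -1.0]]
force: [-1.8, 1.1, 5.8]
opening: 0.343
```

```bash
python3 look.py wrist w5
```

```text
3.85 [521.42885186 285.17037789  63.96500394] yawy 94.44668607478549 z [ 1.97553030e-04  5.87185686e-04 -9.99999808e-01] [-1.82928032  1.13125799  5.79263962] 0.3430691741457859
joints [ 1.78956098e+01  4.12548774e+01  9.37939775e+01  4.04073502e-02
  4.49300429e+01 -7.65796743e+01]
```

View pics/w5.png

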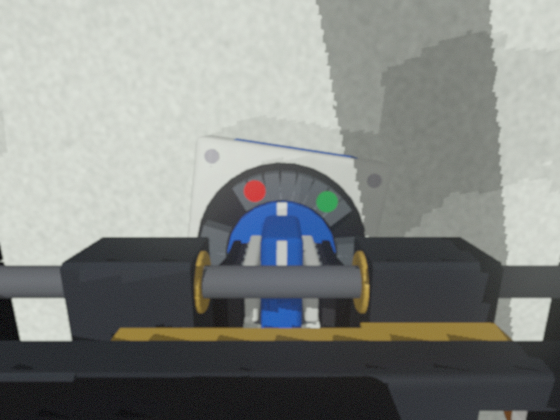

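The pointer (281,208) is now between red (254,190) and green (328,201), so the dial turns with the gripper. I'll do the remaining 36°.

Emit:
jog_arm(rows=[{"dp": [0,0,0],"turn": [0,0,3],"grip": 0.3},{"dp": [0,0,0],"turn": [0,0,8],"grip": 0.3},{"dp": [0,0,0],"turn": [0,0,14],"grip": 0.3},{"dp": [0,0,0],"turn": [0,0,20],"grip": 0.3},{"dp": [0,0,0],"turn": [0,0,26],"grip": 0.3},{"dp": [0,0,0],"turn": [0,0,31],"grip": 0.3},{"dp": [0,0,0],"turn": [0,0,34],"grip": 0.3},{"dp": [0,0,0],"turn": [0,0,36],"grip": 0.3},{"dp": [0,0,0],"turn": [0,0,36],"grip": 0.3},{"dp": [0,0,0],"turn": [0,0,36],"grip": 0.3}])

```text
time_s: 4.9
position: [0.5217, 0.2858, 0.064]
tcp_rot: [[-0.853, 0.523, 0.001], [0.523, 0.853, 0.002], [0.0, 0.002, -1.0]]
force: [-2.0, 5.1, 5.7]
opening: 0.339
```

```bash
python3 look.py wrist w6
```

```text
4.9 [521.65757662 285.84670637  63.97808285] yawy 58.48521676250218 z [ 8.95496134e-04  1.82510903e-03 -9.99997934e-01] [-2.00368727  5.1372905   5.74387261] 0.33883702273205607
joints [ 17.92402772  41.26236075  93.76803158   0.11860803  44.88866868
 -40.64517233]
```

View pics/w6.png

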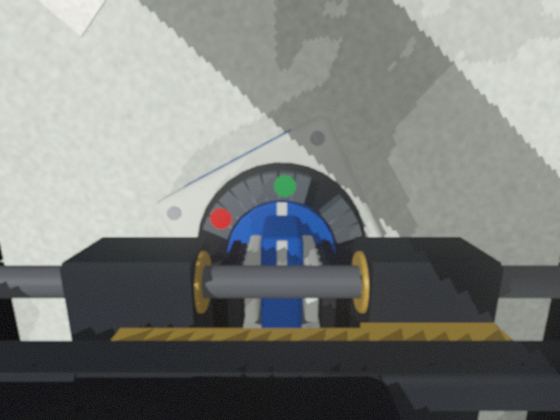

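The pointer (281,208) is nearly at green (285,186), about 2° short. I'll turn 2° more, then open the gripper.

Emit:
jog_arm(rows=[{"dp": [0,0.3,0],"turn": [0,0,2],"grip": 0.3},{"dp": [0,0.3,0],"turn": [0,0,2],"grip": 0.3},{"dp": [0,0.3,0],"turn": [0,0,2],"grip": 0.3},{"dp": [0,0.3,0],"turn": [0,0,2],"grip": 0.5},{"dp": [0,0.3,0],"turn": [0,0,2],"grip": 0.7},{"dp": [0,0.3,0],"turn": [0,0,2],"grip": 1},{"dp": [0,0.3,0],"turn": [0,0,2],"grip": 1},{"dp": [0,0.3,0],"turn": [0,0,2],"grip": 1},{"dp": [0,0.3,0],"turn": [0,0,2],"grip": 1}])

```text
time_s: 5.85
position: [0.5217, 0.2843, 0.0631]
tcp_rot: [[-0.834, 0.552, -0.0], [0.552, 0.834, -0.001], [-0.001, -0.001, -1.0]]
force: [0.1, -0.4, -0.4]
opening: 0.803
```

```bash
python3 look.py wrist w7
```

```text
5.85 [521.73236448 284.29566046  63.05750737] yawy 56.495273780588285 z [-2.12106186e-04 -1.33355232e-03 -9.99999088e-01] [ 0.12679893 -0.43010438 -0.42107182] 0.8034263179965692
joints [ 17.8539608   41.34882616  93.77945459  -0.09774182  44.90675422
 -38.57208528]
```

View pics/w7.png

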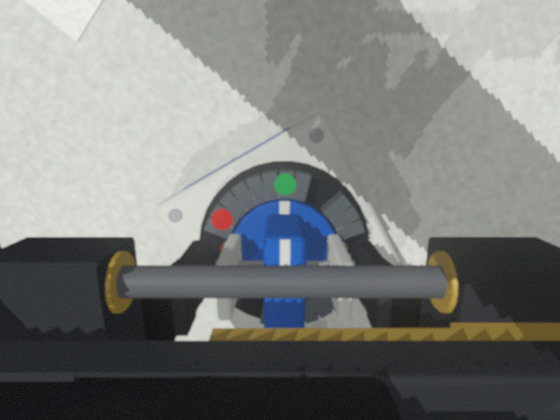

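Both tabs are back out, and the pointer (284,207) is in line with green (285,184). I'll open fully, retreat straight up, and check.

Emit:
jog_arm(rows=[{"dp": [0,0,0],"turn": [0,0,0],"grip": 1},{"dp": [0,0,0],"turn": [0,0,0],"grip": 1},{"dp": [0,0,-20],"turn": [0,0,0],"grip": 1},{"dp": [0,0,-55],"turn": [0,0,0],"grip": 1},{"dp": [0,0,-100],"turn": [0,0,0],"grip": 1},{"dp": [0,0,-140],"turn": [0,0,0],"grip": 1},{"dp": [0,0,-160],"turn": [0,0,0],"grip": 1},{"dp": [0,0,-160],"turn": [0,0,0],"grip": 1},{"dp": [0,0,-160],"turn": [0,0,0],"grip": 1}])

```text
time_s: 6.8
position: [0.5212, 0.2848, 0.2232]
tcp_rot: [[-0.833, 0.553, -0.0], [0.553, 0.833, -0.0], [0.0, -0.0, -1.0]]
force: [-0.3, -0.0, -1.2]
opening: 1.003
```

```bash
python3 look.py wrist w8 f;python3 look.py side s8; python3 -c "
import cv2
a=cv2.imread('pics/s8.png')[100:420,140:380];cv2.imwrite('pics/s8z.png',cv2.resize(a,None,fx=1.8,fy=1.8)[:600,:800])"
```

```text
6.8 [521.22377626 284.77888257 223.21281798] yawy 56.4466448270122 z [-3.46055219e-04 -2.99628027e-04 -9.99999895e-01] [-0.26629105 -0.01314006 -1.23050723] 1.0029731683080958
joints [ 1.78847886e+01  2.85081622e+01  8.72962452e+01 -1.13815375e-02
  6.42197345e+01 -3.85569024e+01]
wrist tab centroids [[509.0, 265.79998779296875], [535.4000244140625, 306.20001220703125]] mid [522.2 286. ] dir 56.8 0.048245568
  tab rect ((505.8275146484375, 274.1925048828125), (17.92042350769043, 42.65799331665039), 21.579641342163086)
  tab rect ((526.45068359375, 306.07440185546875), (43.85274124145508, 17.995264053344727), 1.6094703674316406)
  bar rect ((523.0758666992188, 285.914306640625), (17.81243896484375, 44.94182205200195), 56.24325180053711) 880
  collar 523.45703125 285.51861572265625 44.18010711669922
6.85 [520.60230709 284.57335721 222.15994379] yawy 56.444639025770414 z [-0.0026089  -0.00100821 -0.99999609] [-0.34667206  0.31464271 -0.38957795] 1.0039513134708198
joints [ 1.78837285e+01  2.85821001e+01  8.73531950e+01 -1.00747025e-02
  6.42247009e+01 -3.85564112e+01]
```

View pics/w8.png

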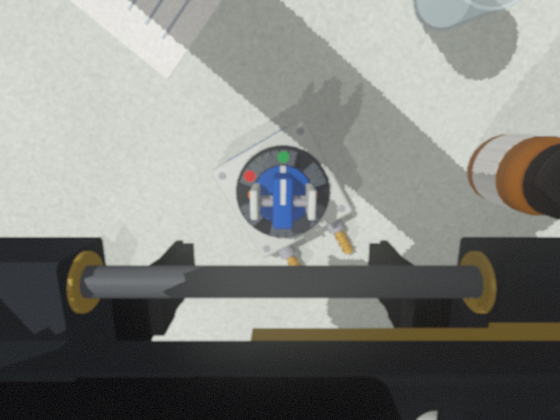

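View pics/s8z.png

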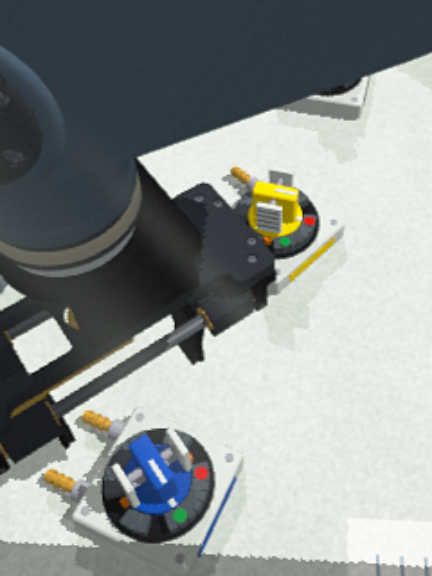

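```bash
python3 -c "
from rig import bot
print(bot.hand_in())"
```

```text
the job is handed in; nothing more can be done
None
```

The blue dial is turned to its green dot with both release tabs back out, and I handed the job in at about 6.9 s.

- **What I did:** I squeezed both tabs until the opening read about 32 mm (fully in). I then turned the dial 62° clockwise with the tabs held in, opened the gripper, and backed straight up to about 0.22 m.
- **Final checks on blue:** In the wrist picture the pointer lines up with the green dot. The grip bar measures about 62° (1.08 rad) from where it started, inside the 0.87–1.19 locking range. The tabs are about 48–49 mm apart centre to centre, the same as at the start. The largest force in the readings between moves was about 8 N, and nothing touched the gripper at the end.
- **Yellow and grey:** The gripper worked only at the blue valve. Yellow looked unmoved in the last side picture. The arm hid the grey dial in that picture, so I did not check it again.
- **Disagreement:** The top camera placed the blue dial 2–4 mm off the side and wrist cameras in y. I aimed close to the side and wrist values, and the grasp needed only about 1 mm of correction.

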